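# Close a walnut blank in the finishing pot

### The job

Put the dark walnut turning blank into the aluminium finishing pot, then swing the pot's captive lid back over the mouth and screw it clockwise until it is fully home. If the lid is in the way of the mouth, swing it aside first. Leave the pale blank, the glue bottle, the tin and the brush where they are.

Things in the scene. Friction and masses are not known exactly. Their poses are not given: they have to be found in the camera images.
- pot: Round aluminium pot fixed to the bench, yaw varies: outer diameter 120 mm, 58 mm high, mouth 104 mm inside, inner floor 6 mm above the bench. Origin: centre of its underside, z up. A blue post 22 mm thick stands 125 mm from the pot's axis towards its own -y; its blue arm (20 mm wide, 81 to 91 mm above the bench, post head to 98 mm) carries the lid.
- pot_in (a point): Centre of the pot's inner floor, 6 mm above the bench, z up.
- swing (a joint): Swing of the lid's arm about the post, rad. 0: lid centred over the pot (a stop); grows to 2.0 counter-clockwise seen from above (from the pot towards the pot's own -x). 125 mm from the post's axis to the lid's. Stays where it is left. Mouth wholly clear from about 1.25. With the lid screwed down on the pot the arm is locked.
- lid (a joint): Turn of the lid in the arm, rad. 0: fully unscrewed and raised (as at the start); grows to 2.6 (a stop: fully home) when turned clockwise seen from above. The lid sinks 4.8 mm per rad, 12.5 mm in all, and can only be screwed down when centred over the pot.
- lid_grip (a point): Top centre of the lid's orange bar handle, on the lid's axis, z up. The bar is 66 mm long (point x), 16 mm wide (y), 30 mm high, reaching down from here. 135 mm above the bench with the lid raised, 123 mm when home. The black lid is 130 mm in diameter; raised, its rim is 61 mm and its top 78 mm above the bench.
- walnut: Dark brown walnut blank to be put into the pot, a block 64 mm long (x), 28 mm wide (y), 28 mm high, lying on the bench. Origin: centre of its underside.
- maple: Pale maple blank of the same size, 64 x 28 x 28 mm, a bystander. Origin: centre of its underside.
- glue: White glue bottle with a yellow label and an orange cap, standing close to the pot: diameter 48 mm, 140 mm high, a bystander. Origin: centre of its underside.
- tin: Green wax tin, diameter 62 mm, 50 mm high, a bystander. Origin: centre of its underside.
- brush: Dust brush, 170 mm long (along x), lying at the left of the bench, a bystander. Origin: its underside near the middle.
Not all that is in view belongs to the job. Of the things like the pot, leave any that is turquoise; of the rest the smaller one is meant.

How it is judged (in metres and radians):
On the way, in this order (a step that is already met when the one before it is completed fails the run):
1. the walnut blank lies in the pot, let go (horizontal distance between walnut and pot_in below 0.05 m and z of walnut in the frame of pot_in below 0.03 m and contact force between walnut and the fingers below 0.1 N), for 0.1 s.
2. the lid is swung back over the mouth (value of joint swing below 0.06 rad), for 0.1 s.
At the end, for the whole second after the job is handed in: Walnut blank at rest in the pot (within 50 mm of its axis, origin under 30 mm above the inner floor); lid arm within 0.06 rad of its stop over the pot; lid screwed at least 2.4 of its 2.6 rad; maple blank, glue bottle, tin and brush within 30 mm of where they were (horizontal distance between walnut and pot_in below 0.05 m and z of walnut in the frame of pot_in below 0.03 m and linear speed of walnut below 0.03 m/s and value of joint swing below 0.06 rad and value of joint lid above 2.4 rad and distance of each of maple, glue, tin, brush from where it was at the start of the episode below 0.03 m); the robot touches nothing.
It fails at once if a bystander is knocked or carried off (30 mm) or the bottle is tipped (distance of any of maple, glue, tin, brush from where it was at the start of the episode above 0.03 m or angle between glue's own z axis and vertical above 0.5 rad).
It also fails if it takes over 72 s, if anything falls off the work surface, if the arm or the gripper's body presses on something with over 40 N, if the wrist force passes 120 N, or if a joint passes its speed limit or range.

### The arm

A 6-joint arm with a two-finger parallel gripper is mounted at the origin on the work surface. World frame = base frame: x ahead of the robot, y to its left, z up, the work surface at z = 0. Lengths are in m, angles in degrees, forces in N, time in s.
With the tool pointing down it reaches from about 0.4 to 0.825 m from the base axis. Payload 7 kg.
Tool frame: the origin (TCP) lies midway between the tips of the shut fingers; the grasp point (between the pads) lies ctrl.grasp_offset behind it (ctrl.grasp_offset is the distance from the TCP to the grasp point, in m); z points along the fingers, y is the line along which they close (so a half turn about z gives the same grasp; the last joint's range is limited). The gripper opens to 88 mm and grips with 3 to 60 N. Pads are 19 mm wide; open, the fingers measure 130 mm over their backs; the gripper's body (78 mm by 193 mm) begins 47 mm behind the grasp point.
Start: joints at [-57.233, 20.546, 0.682, 0, -70.136, -16.507], TCP at [0.189, -0.648, 0.227] pointing down, gripper open.
Joint ranges: [-176.03, 176.03], [-82.01, 121.73], [-58.28, 71.71], [-173.87, 95.51], [-174.79, -0.11], [-173.66, 173.66]. Speed limits (degrees/s): [136.94, 136.94, 172.46, 180, 180, 180].

### API

Orientations are given as [roll, pitch, yaw] about the fixed x, y, z axes, in that order (R = Rz(yaw) Ry(pitch) Rx(roll)).
In Python, from plant import ctrl gives the robot as it stands. The module is installed in compiled form; this text tells all that it offers.
- The arm moves only by the tool send_rows, never from a script. Its argument "increments" is a list that holds one entry, the list of rows, each a list of 4 numbers: the shift along the world's x, y, z normalised to -1 to 1, where 1 is 0.2 m, then the turn about the world's z normalised to -1 to 1, where 1 is 1.5 rad. In form: [[[x, y, z, roll], ...]]. A call has 1 to 12 rows; each row is the pose to reach, as a shift and turn from the pose commanded when the call began; what a row does not reach only later rows make up. A row lasts 1/8 s, in which the tool goes at most 62.5 mm and 10.7 degrees, less where a joint would pass 70% of its speed; a pose out of reach is approached as far as the arm can. A call with a number of a shift or a turn outside -1 to 1 is refused whole. A call with a gripper value outside its range is refused whole. "jaw" is the opening, from 0 (shut) to 1 (fully open), set as the call begins (left out, the last holds). The fingers move at their own pace and stop on an object; the grip force is fixed at half the most. Time passes only in rows, so rows that repeat a pose let the fingers close. It gives the time, the measured TCP pose, the force, the opening and the grip force at its end, in the units of the state.
- ctrl.get_obs(): the state, without advancing time (a new reading comes with each control period).
- ctrl.snapshot(name): name is "scene" or "side" or "wrist"; returns the picture (400x640x3 uint8, red, green, blue); there is no depth.
- ctrl.calibration(name): a dict with "mtx" (3x3 intrinsics, pixels), "eye" and "attitude" of the camera in the world. Camera axes: x right, y up, looking along -z (the intrinsics and any distortion apply to the point x, -y, -z); pixel columns grow to the right and rows downward; lengths in m; the calibration is good to about 2 mm. A picture is of the moment at which its call begins: read the wrist's pose just before it. calibration takes no time and is no camera call; for the wrist camera it gives the pose at the moment of the call.
- ctrl.close_job(): hands the job in; it is judged then, once.
Trained networks look in the newest picture that a camera, given by its name, has taken for a name from the list of things; names that differ only in an ending like _2 or _b are one class to them, and where a whole thing is asked for, a point or a joint stands for the part that bears it (a point fixed in the world has none). Each returns a list of dicts, best first, with "conf" (0 to 1); they miss things now and then, are a little off and sometimes report something else, mostly with a low value. They report only what shows in the picture. A call takes as long as a camera call. They do not tell look-alikes from the thing itself.
- ctrl.trace(thing, camera): "mask" (400x640 bool, what is visible of it) and "bbox" ([left, top, right, bottom] in pixels, round what is visible of it).
- ctrl.spot_point(thing, camera): "pixel" ([row, column] in pixels: a listed point, or the origin of a listed thing).
The state is a dict: "clock": time; "joint_pos": joint angles; "qvel": joint speeds; "tau": joint torques, N m; "tool_pos": TCP position; "orientation": TCP orientation; "force": force on the tool from outside, world axes, zero at the start; "moment": the same for the moment, N m; "opening": finger opening in m; "gripper_force": force on a finger pad.
Only numpy, scipy, OpenCV 4.12 (cv2) and the standard library are available. Lean on these libraries where they do the work, as an engineer would, in place of code of your own. Each camera call takes 0.05 s, during which the arm holds its last target. There are 200 camera calls.

## Working session

There is one attempt and no reset: what is moved stays moved. The work goes in short steps, Python scripts to look and compute and a tool call to move; the robot and the scene stay as the last step left them, time stands still between calls to the robot, and variables do not carry over. Pictures are saved under pics/ and viewed, at most 10 in all, crops included, and the job is handed in when it is done.

Besides the shell and the picture viewer there is one more tool, called by a JSON object that holds its "op" and its "data", one argument or row to a line. send_rows: Moves the arm, as the interface text tells. Its arguments: {"type":"object","properties":{"increments":{"type":"array"},"jaw":{"type":"number"}},"required":["increments"]}

```bash
mkdir -p pics; cat > h.py <<'E'
import numpy as np, cv2
from plant import ctrl
def snap(c,n=None):
    cal=ctrl.calibration(c); im=ctrl.snapshot(c)
    if n: cv2.imwrite(f'pics/{n}.png',im[:,:,::-1])
    return im,cal
def Rm(cal):
    a=np.array(cal['attitude'],float)
    if a.shape==(3,3): return a
    from scipy.spatial.transform import Rotation as R
    return R.from_euler('xyz',a,degrees=True).as_matrix()
def ray(cal,r,c):
    K=np.array(cal['mtx']); v=np.linalg.inv(K)@[c,r,1]
    d=Rm(cal)@np.array([v[0],-v[1],-v[2]])
    return np.array(cal['eye']),d/np.linalg.norm(d)
def atz(cal,r,c,z):
    o,d=ray(cal,r,c); return o+d*(z-o[2])/d[2]
def tri(obs):
    A=np.zeros((3,3));b=np.zeros(3)
    for cal,r,c in obs:
        o,d=ray(cal,r,c);P=np.eye(3)-np.outer(d,d);A+=P;b+=P@o
    p=np.linalg.solve(A,b)
    return p,[np.linalg.norm(np.cross(p-ray(*k)[0],ray(*k)[1])) for k in obs]
def proj(cal,p):
    q=Rm(cal).T@(np.array(p)-cal['eye']);u=np.array(cal['mtx'])@[q[0],-q[1],-q[2]]
    return u[:2]/u[2]
E
python3 - <<'E'
from h import *
print(ctrl.get_obs(),ctrl.grasp_offset)
for c in('scene','side','wrist'):
    im,cal=snap(c,c+'0'); print(c,cal)
    for t in('pot','pot_in','lid_grip','walnut','maple','glue','tin','brush'):
        print(t,[(np.round(d['pixel']).tolist(),round(d['conf'],2)) for d in ctrl.spot_point(t,c)[:4]], [(np.round(d['bbox']).tolist(),round(d['conf'],2)) for d in ctrl.trace(t,c)[:4]] if t in('pot','walnut') else '')
E
```

```text
{'clock': 0.0, 'joint_pos': array([-5.72341466e+01,  2.05923895e+01,  6.34534089e-01, -2.08538184e-02,
       -7.01354073e+01, -1.65067105e+01]), 'qvel': array([ 0.03075977,  0.00645149,  0.07274744, -0.1073646 ,  0.05342235,
        0.00518877]), 'tau': array([-1.33384838e-04, -5.82720816e+01,  2.93060714e+01,  6.99717432e+00,
        6.96364456e-03, -1.15057460e-04]), 'tool_pos': array([ 0.18883141, -0.64754667,  0.22561538]), 'orientation': array([ 1.79905011e+02, -7.70526048e-03, -1.63747953e+02]), 'force': array([ 0.99379989, -0.37961144, -0.48081233]), 'moment': array([-0.01341699, -0.04629466,  0.00116077]), 'gripper_force': 0.0, 'opening': 0.08763689025750694} 0.0188
scene {'mtx': array([[434.99497174,   0.        , 314.02766339],
       [  0.        , 434.99497174, 203.72532189],
       [  0.        ,   0.        ,   1.        ]]), 'eye': array([ 1.42892542, -0.4229772 ,  1.11232117]), 'attitude': array([40.43604316, -0.14939954, 64.80740274])}
pot [([236.0, 166.0], 0.96), ([227.0, 263.0], 0.82), ([232.0, 430.0], 0.79)] [([215.0, 184.0, 286.0, 242.0], 0.71), ([95.0, 189.0, 1
[... 1038 characters left out ...]
0, 374.0], 0.87), ([258.0, 290.0], 0.71), ([121.0, 418.0], 0.7)] 
walnut [([307.0, 299.0], 0.84)] [([287.0, 295.0, 313.0, 318.0], 0.92)]
maple [([284.0, 341.0], 0.57), ([261.0, 288.0], 0.47)] 
glue [([209.0, 321.0], 0.83)] 
tin [([259.0, 290.0], 0.75)] 
brush [([324.0, 249.0], 0.88)] 
wrist {'mtx': array([[305.44303154,   0.        , 319.08618649],
       [  0.        , 305.44303154, 197.74747509],
       [  0.        ,   0.        ,   1.        ]]), 'eye': array([ 0.12203492, -0.6684241 ,  0.38508628]), 'attitude': array([-1.49612505e+01, -2.15431234e-02,  1.06211817e+02])}
pot [] [([246.0, 284.0, 306.0, 318.0], 0.92)]
pot_in [] 
lid_grip [] 
walnut [] []
maple [] 
glue [] 
tin [] 
brush []
```

View pics/scene0.png

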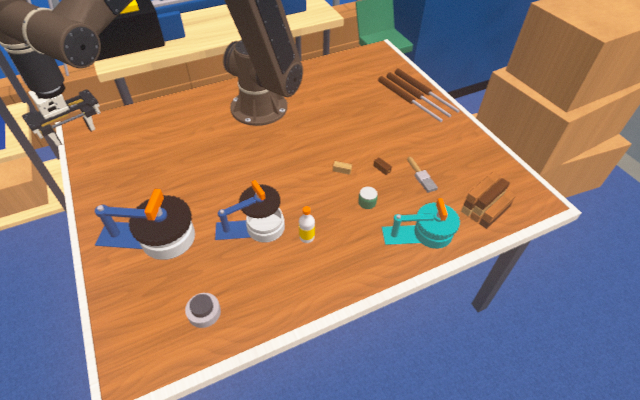

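View pics/side0.png

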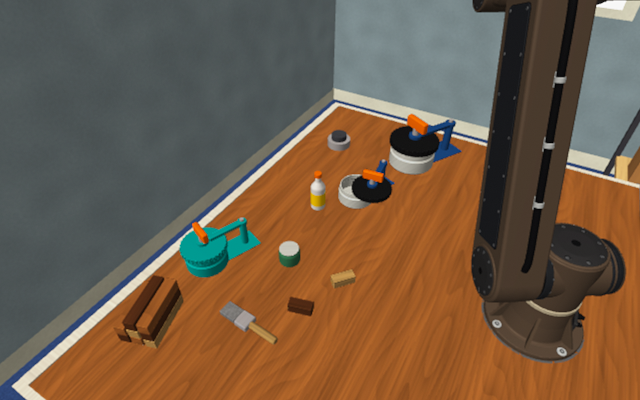

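The target pot is the middle one, at scene (265,222) and side (356,192). The big blue-armed pot at scene (165,230) and the turquoise one at (435,225) are decoys. The lid is partly aside, with its bar at scene (257,190) and side (373,175). The walnut is at scene (382,166) and side (300,306), the maple at scene (342,168), and the bottle at scene (307,228), right next to the pot.

```bash
python3 - <<'E'
from h import *
S=ctrl.calibration('scene');D=ctrl.calibration('side')
for n,a,b in [('pot',(227,263),(195,358)),('pot_in',(228,265),(198,355)),('grip',(188,256),(174,374)),('walnut top-ish c',(166,382.5),(306,300)),('maple',(168,342),(279,343)),('glue',(236,306),(209,321)),('gluecap',(210,307),(174,319)),('tin',(205,371),(259,290)),('posthead',(213,224),(163,382))]:
    p,r=tri([(S,*a),(D,*b)]);print(n,p.round(3),np.round(r,4),'r',np.hypot(*p[:2]).round(3))
print(ctrl.get_obs()['tool_pos'])
E
```

```text
pot [ 0.592 -0.209  0.002] [0.0018 0.0018] r 0.628
pot_in [ 0.596 -0.201 -0.005] [0.0014 0.0014] r 0.629
grip [ 0.536 -0.197  0.125] [0.0009 0.0009] r 0.571
walnut top-ish c [0.525 0.276 0.013] [0.0007 0.0007] r 0.593
maple [0.469 0.141 0.01 ] [0.001 0.001] r 0.49
glue [ 0.674 -0.095 -0.01 ] [0.0021 0.0021] r 0.681
gluecap [ 0.684 -0.096  0.132] [0.0033 0.0033] r 0.691
tin [ 0.648  0.15  -0.005] [0.0094 0.0094] r 0.665
posthead [ 0.556 -0.313  0.086] [0.0008 0.0008] r 0.638
[ 0.18896866 -0.64798706  0.22655716]
```

{"op": "send_rows", "data": {
  "increments": [
    [[0.2,0.2,0.6,0],[0.5,0.5,0.9,0],[0.8,0.8,0.9,0],[1,1,0.9,0],[1,1,0.9,0],[1,1,0.9,0]]
  ]
}}

```text
clock: 2.4
tool_pos: [0.3906, -0.4462, 0.4079]
orientation: [-179.9, 0.1, -163.7]
force: [0.8, -0.5, 0.5]
opening: 0.0877
gripper_force: 0.0
```

{"op": "send_rows", "data": {
  "increments": [
    [[0.3,0.3,0,0],[0.6,0.6,0,0],[0.9,0.9,0,0],[0.9,0.9,0,0],[0.9,0.9,0,0]]
  ]
}}

```text
clock: 3.02
tool_pos: [0.5713, -0.2648, 0.4053]
orientation: [179.9, -0.1, -163.5]
force: [-0.3, -0.3, -0.3]
opening: 0.0875
gripper_force: 0.0
```

```bash
python3 - <<'E'
from h import *
o=ctrl.get_obs();print(o['tool_pos'],o['orientation'],o['clock'],o['joint_pos'].round(1))
im,c=snap('wrist','w1');print(c)
np.save('w1.npy',c,allow_pickle=True)
for t in('pot','pot_in','lid_grip','glue','swing'):
    print(t,[(np.round(d['pixel'],1).tolist(),round(d['conf'],2)) for d in ctrl.spot_point(t,'wrist')[:4]], [(np.round(d['bbox']).tolist(),round(d['conf'],2)) for d in ctrl.trace(t,'wrist')[:4]])
E
```

```text
[ 0.57134497 -0.26484401  0.40529   ] [ 1.79932617e+02 -6.44858498e-02 -1.63502373e+02] 3.025 [ -7.2  13.2  13.   -0.  -89.9 -66.3]
{'mtx': array([[305.44303154,   0.        , 319.08618649],
       [  0.        , 305.44303154, 197.74747509],
       [  0.        ,   0.        ,   1.        ]]), 'eye': array([ 0.50471523, -0.28568908,  0.56390048]), 'attitude': array([-1.48978899e+01, -8.81632599e-02,  1.06447698e+02])}
pot [([83.8, 206.1], 0.83), ([178.3, 347.2], 0.75)] [([82.0, 1.0, 252.0, 140.0], 0.77), ([270.0, 109.0, 410.0, 216.0], 0.75)]
pot_in [([178.1, 345.8], 0.67)] [([268.0, 112.0, 411.0, 218.0], 0.96), ([84.0, 1.0, 254.0, 141.0], 0.56)]
lid_grip [([163.1, 373.7], 0.94), ([67.4, 143.3], 0.77)] [([324.0, 115.0, 410.0, 194.0], 0.94), ([115.0, 4.0, 243.0, 136.0], 0.75)]
glue [] [([371.0, 226.0, 396.0, 250.0], 0.61)]Traceback (most recent call last):
  File "<stdin>", line 6, in <module>
ValueError: it knows: brush, glue, lid_grip, maple, pot, pot_in, tin, walnut
```

View pics/w1.png

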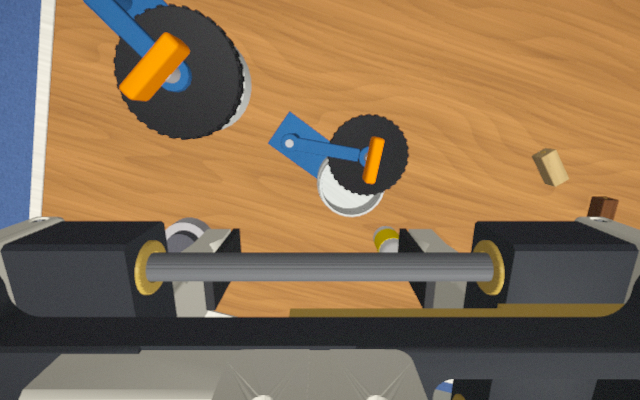

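The wrist view shows the post head at (290,143), the orange bar centred at (374,160) and running almost vertically, the lid disc centred at (368,155), and the pot's open crescent below it at (350,198).

```bash
python3 - <<'E'
from h import *
c=np.load('w1.npy',allow_pickle=True).item();S=ctrl.calibration('scene')
im=cv2.imread('pics/w1.png');hsv=cv2.cvtColor(im,cv2.COLOR_BGR2HSV)
m=cv2.inRange(hsv,(5,150,120),(20,255,255)); m[:, :320]=0; m[220:]=0; m[:,430:]=0
ys,xs=np.nonzero((m>0)&(hsv[:,:,2]>235)); print(len(xs),cv2.minAreaRect(np.c_[xs,ys].astype(np.float32)),hsv[160,374],hsv[150,366])
g=atz(c,162,374,.135);post=atz(c,143,290,.098);pin=atz(c,178,346.5,.003);lidc=atz(c,155,368,.076)
print('g',g,'post',post,'pot',pin,'lid',lidc,np.linalg.norm((g-post)[:2]),np.linalg.norm((pin-post)[:2]))
print('g tri',tri([(c,162,374),(S,188,256)]),'post tri',tri([(c,143,290),(S,211,101+124)]))
a=lambda v:np.degrees(np.arctan2(v[1],v[0]))
print('ang lid',a(g-post),'pot',a(pin-post))
# bar ends at z .135
for e in((138,380),(182,369)): print(atz(c,*e,.135))
for n,e in(('walnut',(204,603)),('maple',(167,551))): print(n,atz(c,*e,.028))
E
```

```text
358 ((374.5529479980469, 161.01177978515625), (8.24335765838623, 44.25381851196289), 12.52880859375) [ 19 255 255] [104 176 172]
g [ 0.54207115 -0.19326612  0.135     ] post [ 0.55393243 -0.31609444  0.098     ] pot [ 0.59648819 -0.2042916   0.003     ] lid [ 0.53932388 -0.19339492  0.076     ] 0.12339969469075918 0.11962803841880783
g tri (array([ 0.54216468, -0.19585566,  0.13284605]), [np.float64(0.0029854260663416676), np.float64(0.0029854260663416763)]) post tri (array([ 0.55520007, -0.31209885,  0.0933247 ]), [np.float64(0.0043652853079719535), np.float64(0.004365285307971933)])
ang lid 95.51583346074162 pot 69.16156334012038
[ 0.50824697 -0.19621028  0.135     ]
[ 0.57132227 -0.19072002  0.135     ]
walnut [0.50580297 0.25668864 0.028     ]
maple [0.47111745 0.133318   0.028     ]
```

{"op": "send_rows", "data": {
  "increments": [
    [[-0.07,0.18,-0.3,-0.07],[-0.146,0.36,-0.6,-0.134],[-0.146,0.36,-0.9,-0.134],[-0.146,0.36,-1,-0.134],[-0.146,0.36,-1,-0.134],[-0.146,0.36,-1,-0.134]]
  ],
  "jaw": 1
}}

```text
clock: 4.22
tool_pos: [0.5408, -0.1967, 0.2085]
orientation: [-179.9, 0.1, -175.3]
force: [0.4, 0.0, 0.3]
opening: 0.0876
gripper_force: 0.0
```

```bash
python3 - <<'E'
from h import *
im,c=snap('wrist','w2')
print([(np.round(d['pixel'],1).tolist(),round(d['conf'],2)) for d in ctrl.spot_point('lid_grip','wrist')[:3]])
for d in ctrl.spot_point('lid_grip','wrist')[:2]: print(atz(c,*d['pixel'],.135))
print(ctrl.get_obs()['tool_pos'])
E
```

```text
[([207.7, 325.6], 0.68)]
[ 0.5409467  -0.19254527  0.135     ]
[ 0.54077822 -0.19640867  0.20844611]
```

View pics/w2.png

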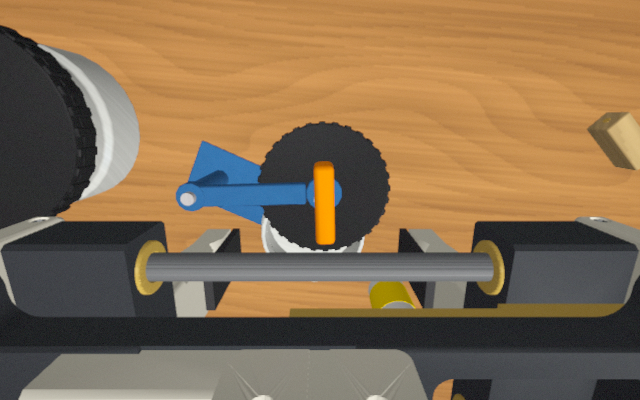

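The bar is at (325,203), vertical and between the fingers, so the alignment is good. Next I descend and grip it.

{"op": "send_rows", "data": {
  "increments": [
    [[0,0.02,-0.25,0],[0,0.02,-0.45,0],[0,0.02,-0.52,0],[0,0.02,-0.52,0],[0,0.02,-0.52,0]]
  ]
}}

```text
clock: 5.0
tool_pos: [0.5411, -0.1922, 0.1044]
orientation: [-180.0, 0.2, -175.2]
force: [0.5, 0.2, 0.1]
opening: 0.0876
gripper_force: 0.0
```

{"op": "send_rows", "data": {
  "increments": [
    [[0,0,0,0],[0,0,0,0],[0,0,0,0],[0,0,0,0],[0,0,0,0],[0,0,0,0]]
  ],
  "jaw": 0
}}

```text
clock: 5.75
tool_pos: [0.5397, -0.192, 0.1025]
orientation: [180.0, -0.0, -175.3]
force: [0.3, 0.3, 0.2]
opening: 0.0335
gripper_force: 0.0
```

```bash
python3 - <<'E'
import numpy as np
t=np.radians(95.5+np.linspace(0,66,13)[1:]);t0=np.radians(95.5)
for a in t: print([round(float(v),3) for v in(.125*(np.cos(a)-np.cos(t0))/.2,.125*(np.sin(a)-np.sin(t0))/.2,0,(a-t0)/1.5)],end=',')
E
```

```text
[-0.059, -0.009, 0.0, 0.064],[-0.118, -0.023, 0.0, 0.128],[-0.174, -0.043, 0.0, 0.192],[-0.229, -0.068, 0.0, 0.256],[-0.28, -0.098, 0.0, 0.32],[-0.329, -0.133, 0.0, 0.384],[-0.374, -0.173, 0.0, 0.448],[-0.415, -0.216, 0.0, 0.512],[-0.452, -0.264, 0.0, 0.576],[-0.484, -0.314, 0.0, 0.64],[-0.511, -0.368, 0.0, 0.704],[-0.533, -0.424, 0.0, 0.768],
```

Fingers need more time.

{"op": "send_rows", "data": {
  "increments": [
    [[0,0,0,0],[0,0,0,0],[0,0,0,0],[0,0,0,0],[0,0,0,0]]
  ]
}}

```text
clock: 6.38
tool_pos: [0.5398, -0.1924, 0.1026]
orientation: [-180.0, -0.0, -175.3]
force: [0.4, -4.9, -1.6]
opening: 0.0168
gripper_force: 30.0
```

{"op": "send_rows", "data": {
  "increments": [
    [[-0.06,-0.01,0,0.064],[-0.118,-0.023,0,0.128],[-0.174,-0.043,0,0.192],[-0.229,-0.068,0,0.256],[-0.28,-0.098,0,0.32],[-0.329,-0.133,0,0.384],[-0.374,-0.173,0,0.448],[-0.415,-0.216,0,0.512],[-0.452,-0.264,0,0.576],[-0.484,-0.314,0,0.64],[-0.511,-0.368,0,0.704],[-0.533,-0.424,0,0.768]]
  ]
}}

```text
clock: 7.88
tool_pos: [0.4356, -0.2772, 0.1028]
orientation: [-179.7, 0.1, -109.1]
force: [7.7, -2.2, -7.9]
opening: 0.0163
gripper_force: 30.0
```

{"op": "send_rows", "data": {
  "increments": [
    [[0,0,0,0],[0,0,0,0],[0,0,0,0],[0,0,0.2,0],[0,0,0.5,0],[0,0,0.8,0],[0,0.1,1,0],[0,0.3,1,0],[0.1,0.6,1,0],[0.2,0.9,1,0],[0.2,1,1,0],[0.2,1,1,0]]
  ],
  "jaw": 1
}}

```text
clock: 9.38
tool_pos: [0.473, -0.0752, 0.3025]
orientation: [180.0, 0.0, -109.1]
force: [0.6, -1.0, 0.4]
opening: 0.0877
gripper_force: 0.0
```

{"op": "send_rows", "data": {
  "increments": [
    [[0,0.25,0,0],[0,0.5,0,0],[0,0.75,0,0],[0,1,0,0],[0,1,0,0],[0,1,0,0]]
  ]
}}

```text
clock: 10.12
tool_pos: [0.4731, 0.1226, 0.3024]
orientation: [180.0, -0.0, -109.2]
force: [-0.0, -0.3, -0.2]
opening: 0.0875
gripper_force: 0.0
```

```bash
python3 - <<'E'
from h import *
o=ctrl.get_obs();print(o['tool_pos'],o['orientation'],o['clock'],o['joint_pos'].round(1))
im,c=snap('wrist','w3');np.save('w3.npy',c,allow_pickle=True)
for t in('walnut','maple'):
    for d in ctrl.spot_point(t,'wrist')[:3]: print(t,np.round(d['pixel'],1),d['conf'],atz(c,*d['pixel'],0))
    for d in ctrl.trace(t,'wrist')[:3]: print(np.round(d['bbox']),d['conf'])
sd,cs=snap('side');print([(np.round(d['bbox']),d['conf']) for d in ctrl.trace('walnut','side')])
E
```

```text
[0.47305167 0.12256629 0.30244699] [ 1.79982894e+02 -2.69413627e-02 -1.09243974e+02] 10.125 [ 37.6   0.2 -14.8   0.  -75.  -56.9]
walnut [260.1 319.3] 0.64 [0.52532596 0.27293757 0.        ]
[326. 248. 335. 251.] 0.57
maple [174.7 324.1] 0.91 [0.47112973 0.14028922 0.        ]
[311. 155. 343. 204.] 0.94
[(array([286., 296., 314., 317.]), 0.92), (array([336., 165., 430., 209.]), 0.42)]
```

View pics/w3.png

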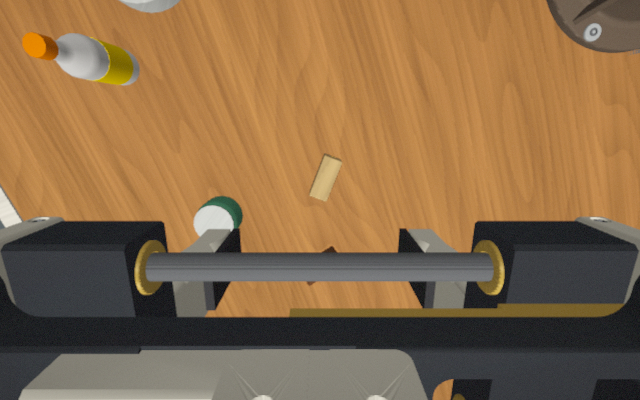

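Maple is at (326,178). The walnut is half hidden behind the gripper rod at (322,265), so I move further along and down.

{"op": "send_rows", "data": {
  "increments": [
    [[0.08,0.25,-0.1,0],[0.16,0.5,-0.2,0],[0.25,0.75,-0.3,0],[0.25,0.75,-0.3,0],[0.25,0.75,-0.3,0]]
  ]
}}

```text
clock: 11.1
tool_pos: [0.5232, 0.2729, 0.2423]
orientation: [180.0, -0.1, -109.2]
force: [0.1, -0.3, 0.6]
opening: 0.0879
gripper_force: 0.0
```

```bash
python3 - <<'E'
from h import *
o=ctrl.get_obs();print(o['tool_pos'],o['orientation'],o['clock'],o['joint_pos'].round(1))
im,c=snap('wrist','w4');np.save('w4.npy',c,allow_pickle=True)
S=ctrl.calibration('scene');D=ctrl.calibration('side')
for d in ctrl.spot_point('walnut','wrist')[:3]: print(np.round(d['pixel'],1),d['conf'],atz(c,*d['pixel'],0),tri([(c,*d['pixel']),(D,307,299)]))
for d in ctrl.trace('walnut','wrist')[:2]:
    print(np.round(d['bbox']),d['conf']); ys,xs=np.nonzero(d['mask']);print(cv2.minAreaRect(np.c_[xs,ys].astype(np.float32)))
    b=d['bbox'];
    i=im[int(b[1])-15:int(b[3])+15,int(b[0])-15:int(b[2])+15,::-1]; cv2.imwrite('pics/w4c.png',cv2.resize(i,None,fx=4,fy=4)); print('crop origin',int(b[0])-15,int(b[1])-15,i.shape);break
E
```

```text
[0.5231723  0.2729251  0.24227088] [ 1.79985487e+02 -5.54714653e-02 -1.09244715e+02] 11.1 [ 46.5  12.1  -9.    0.  -69.  -65.8]
[172.8 317.7] 0.83 [0.52559127 0.27436593 0.        ] (array([0.52672289, 0.27432264, 0.0040043 ]), [np.float64(0.001513963336972758), np.float64(0.0015139633369726142)])
[292. 152. 345. 197.] 0.69
((319.0516662597656, 175.12066650390625), (24.77276039123535, 52.172149658203125), 55.491477966308594)
crop origin 276 137 (74, 83, 3)
```

View pics/w4c.png

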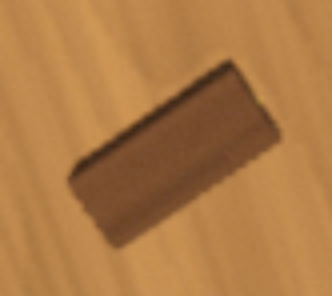

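The walnut top face has corners at crop (72,180), (235,65), (281,135) and (118,246).

```bash
python3 - <<'E'
from h import *
c=np.load('w4.npy',allow_pickle=True).item();D=ctrl.calibration('side')
P=np.array([atz(c,137+y/4,276+x/4,.028) for x,y in((72,180),(235,67),(281,135),(118,246))])
print(P.round(4),P.mean(0)); L=[np.linalg.norm(P[i]-P[(i+1)%4]) for i in range(4)];print(L)
v=P[1]-P[0]+P[2]-P[3];a=np.degrees(np.arctan2(v[1],v[0]));print('long axis',a)
print('tool y dirs',[(a+90+k+180)%360-180 for k in(0,180)],'turn',[((a+90+k+90)-(-109.24)+180)%360-180 for k in(0,180)])
print('tri top centre', proj(D,P.mean(0)))
E
```

```text
[[0.5555 0.2708 0.028 ]
 [0.4964 0.2544 0.028 ]
 [0.4897 0.2789 0.028 ]
 [0.5492 0.2956 0.028 ]] [0.52271949 0.27491508 0.028     ]
[np.float64(0.06133706984769247), np.float64(0.025423027545401173), np.float64(0.06186649291823552), np.float64(0.025525373247931794)]
long axis -164.35917382363448
tool y dirs [np.float64(-74.35917382363448), np.float64(105.64082617636552)] turn [np.float64(124.88082617636553), np.float64(-55.11917382363447)]
tri top centre [300.52717753 302.49982082]
```

{"op": "send_rows", "data": {
  "increments": [
    [[0.004,0.008,-0.2,-0.11],[0.004,0.008,-0.4,-0.22],[0.004,0.008,-0.6,-0.33],[0.004,0.008,-0.8,-0.44],[0.004,0.008,-0.8,-0.55],[0.004,0.008,-0.8,-0.641],[0.004,0.008,-0.8,-0.641],[0.004,0.008,-0.8,-0.641]]
  ],
  "jaw": 0.65
}}

```text
clock: 12.25
tool_pos: [0.5242, 0.2746, 0.0833]
orientation: [180.0, 0.1, -164.2]
force: [-0.0, 0.2, 0.3]
opening: 0.057
gripper_force: 0.0
```

```bash
python3 - <<'E'
from h import *
o=ctrl.get_obs();print(o['tool_pos'],o['orientation'])
im,c=snap('wrist','w5')
for d in ctrl.spot_point('walnut','wrist')[:2]: print(np.round(d['pixel'],1),d['conf'],atz(c,*d['pixel'],0))
E
```

```text
[0.52423107 0.27460712 0.08333015] [ 1.79963200e+02  6.39729665e-02 -1.64199289e+02]
[203.5 321.3] 0.68 [0.52360894 0.27550847 0.        ]
```

View pics/w5.png

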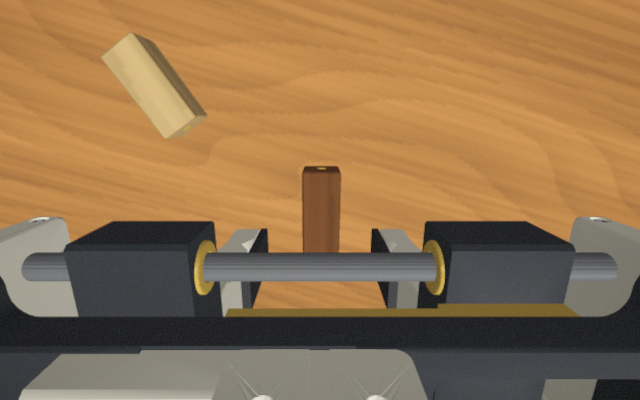

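The walnut at (321,210) sits aligned and centred between the fingers. Now I descend 78 mm and grip.

{"op": "send_rows", "data": {
  "increments": [
    [[0,0,-0.2,0],[0,0,-0.33,0],[0,0,-0.39,0],[0,0,-0.39,0],[0,0,-0.39,0]]
  ]
}}

```text
clock: 12.98
tool_pos: [0.5246, 0.2754, 0.0056]
orientation: [180.0, 0.1, -164.3]
force: [-0.5, -0.1, -0.2]
opening: 0.0574
gripper_force: 0.0
```

{"op": "send_rows", "data": {
  "increments": [
    [[0,0,0,0],[0,0,0,0],[0,0,0,0],[0,0,0,0],[0,0,0,0],[0,0,0,0]]
  ],
  "jaw": 0
}}

```text
clock: 13.72
tool_pos: [0.5241, 0.275, 0.0048]
orientation: [180.0, 0.0, -164.3]
force: [-1.6, -0.5, 4.2]
opening: 0.0274
gripper_force: 30.0
```

{"op": "send_rows", "data": {
  "increments": [
    [[0,0,0.2,0],[0,0,0.45,0],[0,0,0.7,0],[0,0,1,0],[0,0,1,0]]
  ]
}}

```text
clock: 14.35
tool_pos: [0.5262, 0.2765, 0.21]
orientation: [179.8, 0.5, -164.3]
force: [0.7, 0.3, -1.6]
opening: 0.028
gripper_force: 30.0
```

{"op": "send_rows", "data": {
  "increments": [
    [[0,-0.25,0.1,0.1],[0,-0.5,0.1,0.2],[0,-0.75,0.1,0.3],[0,-1,0.1,0.4],[0,-1,0.1,0.4]]
  ]
}}

```text
clock: 14.98
tool_pos: [0.5231, 0.072, 0.2237]
orientation: [180.0, -0.1, -130.0]
force: [0.0, 0.6, -0.8]
opening: 0.0277
gripper_force: 30.0
```

{"op": "send_rows", "data": {
  "increments": [
    [[0.1,-0.25,0,0],[0.2,-0.5,0,0],[0.3,-0.75,0,0],[0.37,-1,0,0],[0.37,-1,0,0],[0.37,-1,0,0]]
  ]
}}

```text
clock: 15.72
tool_pos: [0.5978, -0.1248, 0.2235]
orientation: [179.9, -0.0, -130.0]
force: [0.0, -0.3, -0.1]
opening: 0.028
gripper_force: 30.0
```

```bash
python3 - <<'E'
from h import *
o=ctrl.get_obs();print(o['tool_pos'],o['orientation'],o['clock'])
im,c=snap('wrist','w6')
for t in ('pot','pot_in'):
  for d in ctrl.spot_point(t,'wrist')[:3]: print(t,np.round(d['pixel'],1),d['conf'],atz(c,*d['pixel'],0 if t=='pot' else .006))
snap('side')
for d in ctrl.spot_point('pot_in','side')[:3]: print(np.round(d['pixel'],1),d['conf'],atz(ctrl.calibration('side'),*d['pixel'],.006))
for d in ctrl.trace('pot','wrist')[:2]: print(np.round(d['bbox']),d['conf'])
E
```

```text
[ 0.59776444 -0.1248191   0.22345291] [ 1.79924598e+02 -4.73775286e-02 -1.30043951e+02] 15.725
pot [125.7 281.3] 0.64 [ 0.59487401 -0.19979523  0.        ]
pot_in [129.1 278.9] 0.64 [ 0.59908073 -0.19836042  0.006     ]
[198.5 356.6] 0.88 [ 0.58561956 -0.18781226  0.006     ]
[259.1 210.6] 0.83 [0.83535537 0.26646404 0.006     ]
[194.   0. 394. 180.] 0.7
```

View pics/w6.png

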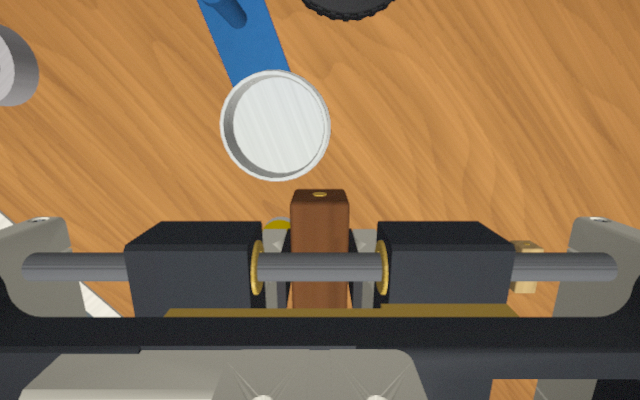

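The pot mouth is clear, centred near (275,126). I move over it and lower.

{"op": "send_rows", "data": {
  "increments": [
    [[0,-0.2,0,0],[0,-0.37,0,0],[0,-0.37,0,0],[0,-0.37,-0.25,0],[0,-0.37,-0.5,0],[0,-0.37,-0.7,0],[0,-0.37,-0.85,0],[0,-0.37,-0.95,0],[0,-0.37,-1,0],[0,-0.37,-1,0]]
  ]
}}

```text
clock: 17.27
tool_pos: [0.598, -0.1986, 0.0244]
orientation: [180.0, -0.0, -129.9]
force: [0.3, 0.2, -1.1]
opening: 0.0278
gripper_force: 30.0
```

{"op": "send_rows", "data": {
  "increments": [
    [[0,0,-0.04,0],[0,0,-0.05,0],[0,0,-0.05,0]]
  ]
}}

```text
clock: 17.65
tool_pos: [0.598, -0.1992, 0.0147]
orientation: [-180.0, 0.0, -130.0]
force: [-0.7, -0.6, -0.5]
opening: 0.0278
gripper_force: 30.0
```

{"op": "send_rows", "data": {
  "increments": [
    [[0,0,0,0],[0,0,0,0],[0,0,0,0],[0,0,0,0]]
  ],
  "jaw": 0.5
}}

```text
clock: 18.15
tool_pos: [0.598, -0.1992, 0.0146]
orientation: [-180.0, 0.0, -130.0]
force: [-1.3, 0.2, -0.5]
opening: 0.0439
gripper_force: 0.0
```

{"op": "send_rows", "data": {
  "increments": [
    [[0,0,0.2,0],[0,0,0.5,0],[0,0,0.8,0],[0,0,1,0],[0,0,1,0]]
  ]
}}

```text
clock: 18.77
tool_pos: [0.5999, -0.1995, 0.219]
orientation: [-179.6, 0.2, -129.9]
force: [0.2, -0.3, -0.6]
opening: 0.0442
gripper_force: 0.0
```

{"op": "send_rows", "data": {
  "increments": [
    [[-0.25,-0.12,0,0.08],[-0.5,-0.25,0,0.16],[-0.812,-0.39,0,0.243],[-0.812,-0.39,0,0.243],[-0.812,-0.39,0,0.243]]
  ],
  "jaw": 1
}}

```text
clock: 19.4
tool_pos: [0.4353, -0.2774, 0.2144]
orientation: [-180.0, 0.0, -109.2]
force: [0.4, -0.2, 0.1]
opening: 0.0855
gripper_force: 0.0
```

```bash
python3 - <<'E'
from h import *
o=ctrl.get_obs();print(o['tool_pos'],o['orientation'],o['clock'])
im,c=snap('wrist','w7')
for d in ctrl.spot_point('lid_grip','wrist')[:3]: print('g',np.round(d['pixel'],1),d['conf'],atz(c,*d['pixel'],.135))
hsv=cv2.cvtColor(im,cv2.COLOR_RGB2HSV);m=cv2.inRange(hsv,(5,200,200),(20,255,255));m[:, :240]=0;m[:,400:]=0;m[250:]=0
ys,xs=np.nonzero(m);print(cv2.minAreaRect(np.c_[xs,ys].astype(np.float32)))
for n in('side','scene'):
  snap(n)
  for d in ctrl.spot_point('walnut',n)[:3]: print(n,np.round(d['pixel'],1),d['conf'],atz(ctrl.calibration(n),*d['pixel'],.006))
E
```

```text
[ 0.43531033 -0.27739219  0.2144477 ] [-1.79989496e+02  6.95526802e-03 -1.09177056e+02] 19.4
g [205.1 316.9] 0.68 [ 0.43676597 -0.27847279  0.135     ]
((318.0, 203.5), (75.0, 18.0), 90.0)
side [192.4 352. ] 0.52 [ 0.61341964 -0.20884458  0.006     ]
scene [221.6 266.5] 0.49 [ 0.58066899 -0.19027223  0.006     ]
```

{"op": "send_rows", "data": {
  "increments": [
    [[0,0,-0.25,0],[0,0,-0.45,0],[0,0,-0.555,0],[0,0,-0.555,0],[0,0,-0.555,0]]
  ]
}}

```text
clock: 20.32
tool_pos: [0.4365, -0.2773, 0.1044]
orientation: [-179.9, -0.0, -109.0]
force: [0.4, -0.6, 0.3]
opening: 0.0876
gripper_force: 0.0
```

{"op": "send_rows", "data": {
  "increments": [
    [[0,0,0,0],[0,0,0,0],[0,0,0,0],[0,0,0,0],[0,0,0,0],[0,0,0,0],[0,0,0,0],[0,0,0,0],[0,0,0,0],[0,0,0,0],[0,0,0,0]]
  ],
  "jaw": 0
}}

```text
clock: 21.7
tool_pos: [0.436, -0.2773, 0.1036]
orientation: [-180.0, 0.0, -109.1]
force: [2.5, -1.1, -1.4]
opening: 0.0164
gripper_force: 30.0
```

```bash
python3 - <<'E'
import numpy as np
for s,e,n in((162,117,10),(117,72,10)):
  t=np.radians(np.linspace(s,e,n+1)[1:]);t0=np.radians(s)
  for a in t: print([round(float(v),3) for v in(.125*(np.cos(a)-np.cos(t0))/.2,.125*(np.sin(a)-np.sin(t0))/.2,0,(a-t0)/1.5)],end=',')
  print()
E
```

```text
[0.017, 0.046, 0.0, -0.052],[0.038, 0.091, 0.0, -0.105],[0.062, 0.133, 0.0, -0.157],[0.089, 0.174, 0.0, -0.209],[0.119, 0.213, 0.0, -0.262],[0.152, 0.249, 0.0, -0.314],[0.189, 0.282, 0.0, -0.367],[0.227, 0.312, 0.0, -0.419],[0.268, 0.34, 0.0, -0.471],[0.311, 0.364, 0.0, -0.524],
[0.045, 0.021, 0.0, -0.052],[0.091, 0.038, 0.0, -0.105],[0.138, 0.051, 0.0, -0.157],[0.186, 0.06, 0.0, -0.209],[0.235, 0.066, 0.0, -0.262],[0.284, 0.068, 0.0, -0.314],[0.333, 0.066, 0.0, -0.367],[0.382, 0.06, 0.0, -0.419],[0.43, 0.051, 0.0, -0.471],[0.477, 0.038, 0.0, -0.524],
```

{"op": "send_rows", "data": {
  "increments": [
    [[0.017,0.046,0,-0.052],[0.038,0.091,0,-0.105],[0.062,0.133,0,-0.157],[0.089,0.174,0,-0.209],[0.119,0.213,0,-0.262],[0.152,0.249,0,-0.314],[0.189,0.282,0,-0.367],[0.227,0.312,0,-0.419],[0.268,0.34,0,-0.471],[0.311,0.364,0,-0.524]]
  ]
}}

```text
clock: 22.95
tool_pos: [0.4981, -0.205, 0.1036]
orientation: [-179.9, -0.0, -154.2]
force: [2.0, -6.3, -3.3]
opening: 0.0165
gripper_force: 30.0
```

{"op": "send_rows", "data": {
  "increments": [
    [[0.045,0.021,0,-0.052],[0.091,0.038,0,-0.105],[0.138,0.051,0,-0.157],[0.186,0.06,0,-0.209],[0.235,0.066,0,-0.262],[0.284,0.068,0,-0.314],[0.333,0.066,0,-0.367],[0.382,0.06,0,-0.419],[0.43,0.051,0,-0.471],[0.477,0.038,0,-0.524],[0.477,0.038,0,-0.524]]
  ]
}}

```text
clock: 24.32
tool_pos: [0.593, -0.1975, 0.1035]
orientation: [-179.9, -0.0, 160.9]
force: [-0.5, -4.0, 1.4]
opening: 0.0164
gripper_force: 30.0
```

{"op": "send_rows", "data": {
  "increments": [
    [[0.015,-0.005,0,-0.015],[0.029,-0.01,0,-0.031],[0.029,-0.01,0,-0.031]]
  ]
}}

```text
clock: 24.7
tool_pos: [0.597, -0.1989, 0.1033]
orientation: [-179.9, -0.2, 158.2]
force: [-4.1, -1.9, 3.4]
opening: 0.0161
gripper_force: 30.0
```

{"op": "send_rows", "data": {
  "increments": [
    [[0.015,-0.006,0,-0.01],[0.025,-0.01,0,-0.02],[0.025,-0.01,0,-0.02]]
  ]
}}

```text
clock: 25.08
tool_pos: [0.5979, -0.1995, 0.1029]
orientation: [-179.9, -0.6, 156.4]
force: [-18.0, 6.4, 13.1]
opening: 0.0163
gripper_force: 30.0
```

{"op": "send_rows", "data": {
  "increments": [
    [[-0.015,0.006,0,0.015],[-0.015,0.006,0,0.015],[-0.015,0.006,0,0.015]]
  ]
}}

```text
clock: 25.45
tool_pos: [0.5973, -0.1991, 0.1031]
orientation: [-179.9, -0.4, 157.7]
force: [-10.2, 0.6, 6.9]
opening: 0.0162
gripper_force: 30.0
```

{"op": "send_rows", "data": {
  "increments": [
    [[0,0,0,0],[0,0,0,0],[0,0,0,0],[0,0,0,0],[0,0,0.1,0],[0,0,0.3,0],[0,0,0.35,0],[0,0,0.35,0]]
  ],
  "jaw": 1
}}

```text
clock: 26.45
tool_pos: [0.6014, -0.1995, 0.1742]
orientation: [180.0, 0.1, 157.8]
force: [0.1, 0.7, -0.3]
opening: 0.0865
gripper_force: 0.0
```

{"op": "send_rows", "data": {
  "increments": [
    [[0,0,0,0.12],[0,0,0,0.24],[0,0,0,0.36],[0,0,0,0.48],[0,0,0,0.6],[0,0,0,0.72],[0,0,0,0.84],[0,0,0,0.96],[0,0,0,1],[0,0,0,1]]
  ]
}}

```text
clock: 27.7
tool_pos: [0.6003, -0.1995, 0.172]
orientation: [179.9, -0.0, -116.3]
force: [-0.6, -0.2, -0.8]
opening: 0.0875
gripper_force: 0.0
```

{"op": "send_rows", "data": {
  "increments": [
    [[0,0,0,0.12],[0,0,0,0.24],[0,0,0,0.36],[0,0,0,0.48],[0,0,0,0.6],[0,0,0,0.72],[0,0,0,0.84],[0,0,0,0.96],[0,0,0,1],[0,0,0,1]]
  ]
}}

```text
clock: 28.95
tool_pos: [0.6006, -0.1995, 0.1728]
orientation: [180.0, 0.1, -30.5]
force: [0.4, -0.6, -1.4]
opening: 0.0875
gripper_force: 0.0
```

```bash
python3 - <<'E'
from h import *
o=ctrl.get_obs();print(o['tool_pos'],o['orientation'],o['clock'],o['joint_pos'].round(1))
im,c=snap('wrist','w8')
for d in ctrl.spot_point('lid_grip','wrist')[:3]: print('g',np.round(d['pixel'],1),d['conf'],atz(c,*d['pixel'],.135))
hsv=cv2.cvtColor(im,cv2.COLOR_RGB2HSV);m=cv2.inRange(hsv,(5,200,200),(20,255,255));m[:, :240]=0;m[:,400:]=0;m[250:]=0
k,l,st,ce=cv2.connectedComponentsWithStats(m);i=1+np.argmax(st[1:,4]);ys,xs=np.nonzero(l==i);print(st[i],cv2.minAreaRect(np.c_[xs,ys].astype(np.float32)))
E
```

```text
[ 0.60062965 -0.19950716  0.17278028] [ 1.79977406e+02  6.08798374e-02 -3.04671204e+01] 28.95 [ -0.7  18.8  -9.1  -0.  -62.1  60.3]
g [226.6 321.3] 0.65 [ 0.59622587 -0.19991397  0.135     ]
[ 305  176   31   74 1523] ((319.0400085449219, 212.78001403808594), (76.22611236572266, 21.92030906677246), 81.8698959350586)
```

View pics/w8.png

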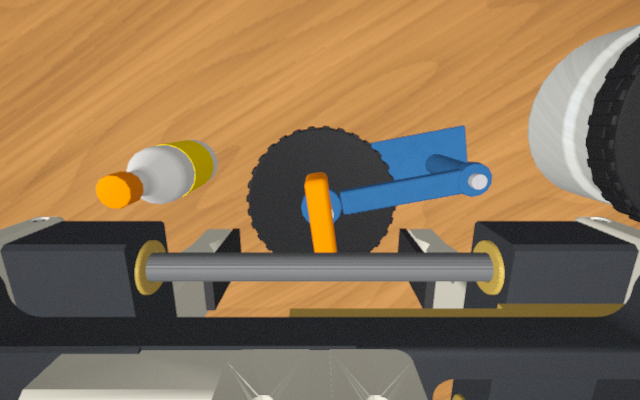

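The bar at (320,213) is tilted about 8° relative to the tool, so I turn +8°, descend and grip.

{"op": "send_rows", "data": {
  "increments": [
    [[-0.018,0,0,0.097],[-0.018,0,-0.1,0.097],[-0.018,0,-0.25,0.097],[-0.018,0,-0.345,0.097],[-0.018,0,-0.345,0.097],[-0.018,0,-0.345,0.097]]
  ]
}}

```text
clock: 29.8
tool_pos: [0.5979, -0.1997, 0.1053]
orientation: [180.0, -0.0, -22.0]
force: [-0.2, 0.4, -0.4]
opening: 0.0875
gripper_force: 0.0
```

{"op": "send_rows", "data": {
  "increments": [
    [[0,0,0,0],[0,0,0,0],[0,0,0,0],[0,0,0,0],[0,0,0,0],[0,0,0,0],[0,0,0,0],[0,0,0,0],[0,0,0,0],[0,0,0,0],[0,0,0,0]]
  ],
  "jaw": 0
}}

```text
clock: 31.18
tool_pos: [0.5974, -0.1995, 0.1045]
orientation: [-180.0, -0.0, -22.0]
force: [0.7, -0.2, -0.5]
opening: 0.016
gripper_force: 30.0
```

{"op": "send_rows", "data": {
  "increments": [
    [[0,0,-0.003,-0.08],[0,0,-0.006,-0.16],[0,0,-0.009,-0.24],[0,0,-0.012,-0.32],[0,0,-0.014,-0.4],[0,0,-0.014,-0.4]]
  ]
}}

```text
clock: 31.92
tool_pos: [0.5972, -0.1997, 0.1017]
orientation: [180.0, 0.0, -56.3]
force: [-0.2, -0.5, 0.1]
opening: 0.0158
gripper_force: 30.0
```

{"op": "send_rows", "data": {
  "increments": [
    [[0,0,-0.003,-0.08],[0,0,-0.006,-0.16],[0,0,-0.009,-0.24],[0,0,-0.012,-0.32],[0,0,-0.014,-0.4],[0,0,-0.017,-0.48],[0,0,-0.02,-0.56],[0,0,-0.023,-0.64],[0,0,-0.025,-0.7],[0,0,-0.025,-0.7]]
  ]
}}

```text
clock: 33.17
tool_pos: [0.5968, -0.1997, 0.0966]
orientation: [179.9, -0.0, -116.4]
force: [-1.7, -1.2, 0.3]
opening: 0.016
gripper_force: 30.0
```

{"op": "send_rows", "data": {
  "increments": [
    [[0,0,-0.003,-0.08],[0,0,-0.006,-0.16],[0,0,-0.009,-0.24],[0,0,-0.012,-0.32],[0,0,-0.014,-0.4],[0,0,-0.017,-0.48],[0,0,-0.02,-0.56],[0,0,-0.022,-0.62],[0,0,-0.022,-0.64],[0,0,-0.022,-0.64]]
  ]
}}

```text
clock: 34.42
tool_pos: [0.5967, -0.1994, 0.0922]
orientation: [180.0, -0.1, -171.4]
force: [-3.5, 1.4, 1.7]
opening: 0.0164
gripper_force: 30.3
```

```bash
python3 - <<'E'
from h import *
o=ctrl.get_obs();print(o['tool_pos'],o['orientation'],o['force'],o['moment'],o['joint_pos'].round(1))
E
```

```text
[ 0.59673383 -0.1994426   0.09222579] [ 1.79980825e+02 -6.87194632e-02 -1.71375704e+02] [-3.54164856  1.39207288  1.71494026] [0.6631919  1.61487915 0.50210679] [ -0.7  22.8 -14.9  -0.  -52.4 -80.6]
```

{"op": "send_rows", "data": {
  "increments": [
    [[0,0,0,-0.03],[0,0,0,-0.06],[0,0,0,-0.06]]
  ]
}}

```text
clock: 34.8
tool_pos: [0.5973, -0.1994, 0.0923]
orientation: [180.0, -0.0, -176.5]
force: [-4.0, 2.6, 1.6]
opening: 0.0179
gripper_force: 33.0
```

```bash
python3 - <<'E'
from h import *
o=ctrl.get_obs();print(o['orientation'],o['moment'],o['force'])
E
```

```text
[ 1.79996276e+02 -1.97809207e-02 -1.76529295e+02] [0.80917894 1.11367509 0.97649046] [-4.00055296  2.63541848  1.58526839]
```

The jaws spread slightly and the turning moment rose, so the lid is at its stop. I release and lift.

{"op": "send_rows", "data": {
  "increments": [
    [[0,0,0,0.05],[0,0,0,0.05]]
  ]
}}

```text
clock: 35.05
tool_pos: [0.5973, -0.1994, 0.0923]
orientation: [180.0, -0.0, -172.4]
force: [-1.8, 2.6, 1.5]
opening: 0.017
gripper_force: 29.5
```

{"op": "send_rows", "data": {
  "increments": [
    [[0,0,0,0],[0,0,0,0],[0,0,0,0],[0,0,0,0],[0,0,0.1,0],[0,0,0.3,0],[0,0,0.6,0],[0,0,0.9,0],[0,0,0.9,0],[0,0,0.9,0]]
  ],
  "jaw": 1
}}

```text
clock: 36.3
tool_pos: [0.5972, -0.1994, 0.2725]
orientation: [180.0, 0.0, -172.4]
force: [-0.4, -0.0, -0.0]
opening: 0.0874
gripper_force: 0.0
```

```bash
python3 - <<'E'
from h import *
im,c=snap('wrist','w9')
for d in ctrl.spot_point('lid_grip','wrist')[:2]: print(np.round(d['pixel'],1),d['conf'],atz(c,*d['pixel'],.123))
print(ctrl.get_obs()['orientation'])
S=ctrl.calibration('scene');snap('scene')
for t in('glue','tin','maple','brush'): print(t,[np.round(d['pixel']) for d in ctrl.spot_point(t,'scene')])
hsv=cv2.cvtColor(im,cv2.COLOR_RGB2HSV);m=cv2.inRange(hsv,(5,200,200),(20,255,255));m[:, :240]=0;m[:,400:]=0;m[250:]=0
k,l,st,ce=cv2.connectedComponentsWithStats(m);i=1+np.argmax(st[1:,4]);ys,xs=np.nonzero(l==i);print(st[i],cv2.minAreaRect(np.c_[xs,ys].astype(np.float32)))
E
```

```text
[187.6 317.6] 0.98 [ 0.59915288 -0.20158464  0.123     ]
[ 1.79963324e+02 -1.15160212e-01 -1.72430177e+02]
glue [array([236., 301.])]
tin [array([207., 368.])]
maple [array([171., 341.]), array([204., 371.])]
brush [array([172., 417.])]
[311 154  18  61 832] ((319.5742492675781, 184.06460571289062), (60.34169387817383, 14.174846649169922), 86.00909423828125)
```

View pics/w9.png

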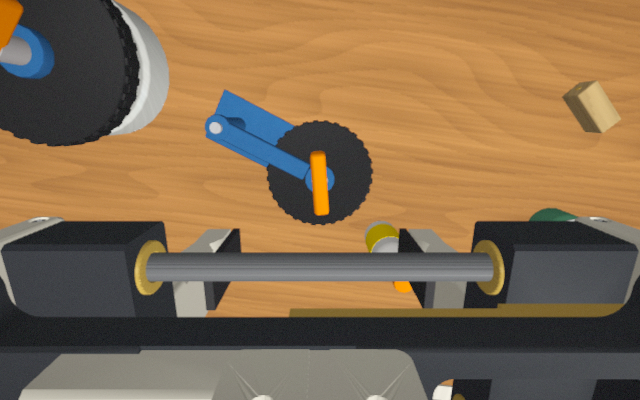

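The lid is centred over the pot with its bar at (319,184), turned about 2.55 rad and sunk. The bystanders are where they were and the arm is clear.

```bash
python3 -c "
from plant import ctrl
print(ctrl.close_job())"
```

```text
the job is handed in; nothing more can be done
None
```

I put the walnut blank in the pot, swung the lid back to its stop over the mouth and screwed it about 2.55 of 2.6 rad by my camera measurement. The bystanders looked undisturbed, and I handed the job in at about 36 s; it returned no verdict.

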